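Load the herb mill and hold its lid pressed home

ROBOT

A 6-joint arm with a two-finger parallel gripper is mounted at the origin on the work surface. World frame = base frame: x ahead of the robot, y to its left, z up, the work surface at z = 0. Lengths are in mm, angles in rad, forces in N, time in s.
With the tool pointing down it reaches from about 350 to 875 mm from the base axis. Payload 4.2 kg.
Tool frame: the origin (TCP) lies at the very end of the fingers, on their centre line; the grasp point (between the pads) lies 19 mm behind it; z points along the fingers, y is the line along which they close (so a half turn about z gives the same grasp; the last joint's range is limited). The gripper opens to 85 mm and grips with 20 to 120 N. Pads are 22 mm wide; open, the fingers measure 114 mm over their backs; the gripper's body (76 mm by 85 mm) begins 54 mm behind the grasp point. The pads swing forward as they close: fully open they stand 13 mm farther back than shut.
Start: joints at [-0.867, 0.385, 0.008, 0, -1.194, -0.259], TCP at [268.935, -564.157, 231.312] pointing down, gripper open.
Joint ranges: [-3.14, 3.14], [-1.21, 2.06], [-1.07, 1.41], [-3.16, 2.05], [-2.99, -0.16], [-3.1, 3.1]. Speed limits (rad/s): [2.79, 2.79, 3.14, 3.14, 3.14, 3.14].

INTERFACE

Orientations are given as a unit quaternion [x, y, z, w].
In Python, from bench import arm, optics gives the robot as it stands. The module is installed in compiled form; this text tells all that it offers.
- The arm moves only by the tool step_arm, never from a script. Its argument "motion" is a list of rows, each an object with "dr": the turn, a rotation vector about the tool's x, y, z in units of 8 degrees (1.0 is 8 degrees), a list of three; "slide": the shift along the tool's x, y, z in mm, a list of three; "jaw": the finger opening in mm, from 0 to 85.4. A call has exactly 8 rows; each row is the pose to reach, as a shift and turn from the pose commanded when the call began, along the tool's axes at that moment; what a row does not reach only later rows make up. A row lasts 1/8 s, in which the tool goes at most 62.5 mm and 10.7 degrees, less where a joint would pass 70% of its speed; a pose out of reach is approached as far as the arm can. A call with a gripper value outside its range is refused whole. The fingers move at their own pace and stop on an object; the grip force is fixed at half the most. Time passes only in rows, so rows that repeat a pose let the fingers close, or fill a call up. It gives the time, the measured TCP pose, the force, the opening and the grip force at its end, in the units of the state.
- arm.read_state(): the state, without advancing time (a new reading comes with each control period).
- optics.get_image(name): name is "scene" or "top"; returns the picture (480x640x3 uint8, blue, green, red); there is no depth.
- optics.camera_info(name): a dict with "camera_matrix" (3x3 intrinsics, pixels), "view" (4x4, takes a point from world to camera coordinates). Camera axes: x right, y up, looking along -z (the intrinsics and any distortion apply to the point x, -y, -z); pixel columns grow to the right and rows downward; lengths in mm; the calibration is good to about 2 mm. A picture is of the moment at which its call begins. camera_info takes no time and is no camera call.
- arm.job_done(): hands the job in; it is judged then, once.
The state is a dict: "clock": time; "joints": joint angles; "joint_vel": joint speeds; "joint_efforts": joint torques, N m; "position": TCP position; "ee_rot": TCP orientation; "contact_force": force on the tool from outside, world axes, zero at the start; "wrist_torque": the same for the moment, N m; "gripper_width": finger opening in mm; "grasp_force": force on a finger pad.
Only numpy, scipy, OpenCV 4.12 (cv2) and the standard library are available. Lean on these libraries where they do the work, as an engineer would, in place of code of your own. Each camera call takes 0.05 s, during which the arm holds its last target. There are 200 camera calls.

TASK

Load the herb mill: drop the two weighed-out nutmegs from the scale's pan, one after the other, into its bowl, then set the lid over the bowl and turn it by its knurled collar until its hidden keyways drop over the mill's pins. Press the lid fully home against its spring and finish while still gripping it and holding it down, for the mill runs only as long as the lid is held. Leave the jar, the carton and the loose monk fruit where they stand.

Things in the scene. Friction and masses are not known exactly. Their poses are not given: they have to be found in the camera images.
- mill_rim (a point): Herb mill, fixed: a round steel body 95 mm across on a black foot 106 mm across, an open bowl on top. This point: centre of the bowl's rim, 150 mm above the counter; z up. The bowl is 60 mm across, 60 mm deep, a low blade hub in its middle. Around it a neck 72 mm across stands 32 mm above a flat shoulder; the neck's top 6 mm tapers to 68 mm.
- mill_pins (a point): On the mill's axis, 16.5 mm below the rim, level with the tops of four fixed steel pins, 6 mm thick, a quarter turn apart, that stick out 4.5 mm from the neck all round. Below them, around the neck, lies the aluminium interlock ring.
- seat (a joint): The aluminium interlock ring around the mill's neck, sprung upward, sliding vertically. 0 m = up (its top 6 mm above the shoulder), grows as it is pressed down; 0.005 m = lid fully home, skirt on the shoulder. It takes 3 N to start it moving and 8 N to press it 5 mm; it springs back when let go.
- lid_collar (a point): Lid of the mill, loose, upright on the counter, 170 g: a black skirt 86 mm across, 38 mm high, open below, topped by a knurled steel collar to grip, 60 mm across, 34 mm high. This point: on the axis at half the collar's height, 55 mm above the skirt's lower edge; z up. On the mill it is 37.5 mm above the rim riding on the pins, 28 mm when dropped onto the sprung ring, 23 mm fully home.
- lid_edge (a point): Centre of the lid's lower edge. Inside the skirt a flange 17 mm high with a 75 mm bore fits over the neck (about 1.5 mm play all round). It has four hidden keyways 11 mm wide, a quarter turn apart; the x and y axes given do not tell where they are: find them by turning either way under a light push, a quarter turn at most.
- scale_pan (a point): Counter scale, fixed: a white case 215 x 190 mm with a steel pan 156 x 186 mm (the longer side along y) that has a lip 3 mm high. This point is the centre of the pan's floor, 41 mm above the counter.
- nutmeg1_center (a point): A brown nutmeg, 32 mm long along its own x axis and 25 mm thick, 11 g, lying on its side in the scale's pan. This point is its centre, 12.5 mm above the pan's floor.
- nutmeg2_center (a point): The other, equal nutmeg in the pan; this point is its centre.
- jar_center (a point): Bystander: amber glass jar, 66 mm across and 100 mm high; its centre, 50 mm up.
- carton_center (a point): Bystander: upright cardboard carton 50 x 90 x 75 mm; its centre, 37.5 mm up.
- monkfruit_center (a point): Bystander: a dried brown monk fruit, 55 mm across and 54 mm high; its centre, 27 mm up.
Mind the look-alikes: they are no part of the job. What is shaped like the part that bears nutmeg2_center but turquoise is not meant.

How it is judged (in metres and radians):
On the way, in this order (a step that is already met when the one before it is completed fails the run):
1. the first nutmeg lies in the mill's bowl (((horizontal distance between nutmeg1_center and mill_rim below 0.028 m and z of nutmeg1_center in the frame of mill_rim below -0.012 m) or (horizontal distance between nutmeg2_center and mill_rim below 0.028 m and z of nutmeg2_center in the frame of mill_rim below -0.012 m))), for 0.2 s.
2. both nutmegs lie in the mill's bowl (horizontal distance between each of nutmeg1_center, nutmeg2_center and mill_rim below 0.028 m and z of each of nutmeg1_center, nutmeg2_center in the frame of mill_rim below -0.012 m), for 0.2 s.
3. the lid sits over the neck with its keyways dropped over the pins (horizontal distance between lid_collar and mill_rim below 0.005 m and z of lid_collar in the frame of mill_rim below 0.032 m and angle between lid_collar's own z axis and vertical below 0.08 rad), for 0.1 s.
At the end, for the whole second after the job is handed in: Both nutmegs lie in the bowl (centres at least 12 mm below the rim). The lid, centred within 4 mm, level within 3.4 degrees and still, is held home by the fingers (over 2 N on it): interlock ring more than 4 mm down, lid within 1.5 mm of its lowest position (all of step 2 and value of joint seat above 0.004 m and z of lid_collar in the frame of mill_rim below 0.0245 m and horizontal distance between lid_collar and mill_rim below 0.004 m and angle between lid_collar's own z axis and vertical below 0.06 rad and contact force between the fingers and lid above 2 N and linear speed of lid below 0.02 m/s); the arm keeps its last pose, push and grip.
It fails at once if a bystander (jar, carton or monk fruit) is moved more than 30 mm (distance of any of jar_center, carton_center, monkfruit_center from where it was at the start of the episode above 0.03 m).
It also fails if it takes over 72 s, if anything falls off the work surface, if the arm or the gripper's body presses on something with over 40 N, if the wrist force passes 120 N, or if a joint passes its speed limit or range.

## Working session

There is one attempt and no reset: what is moved stays moved. The work goes in short steps, Python scripts to look and compute and a tool call to move; the robot and the scene stay as the last step left them, time stands still between calls to the robot, and variables do not carry over. Pictures are saved under pics/ and viewed, at most 10 in all, crops included, and the job is handed in when it is done.

Besides the shell and the picture viewer there is one more tool, called after ">>>" by a JSON object that holds its "name" and its "arguments". step_arm: Moves the arm, as the interface text tells. Its arguments: {"type":"object","properties":{"motion":{"type":"array","items":{"type":"object","properties":{"dr":{"type":"array","items":{"type":"number"}},"slide":{"type":"array","items":{"type":"number"}},"jaw":{"type":"number"}}}}},"required":["motion"]}

```bash
mkdir -p pics; python3 - <<'E'
from bench import arm, optics
import cv2,numpy as np
for n in("scene","top"):
    cv2.imwrite(f"pics/{n}0.png",optics.get_image(n)); i=optics.camera_info(n)
    print(n,np.round(i["camera_matrix"],1).tolist(),np.round(i["view"],3).tolist(),[k for k in i])
s=arm.read_state();print(s)
E
```

```text
scene [[437.8, 0.0, 318.7], [0.0, 437.8, 243.5], [0.0, 0.0, 1.0]] [[-0.866, 0.5, -0.016, 523.976], [-0.305, -0.502, 0.809, 72.172], [0.397, 0.705, 0.587, -1135.454], [0.0, 0.0, 0.0, 1.0]] ['camera_matrix', 'view']
top [[597.2, 0.0, 312.7], [0.0, 597.2, 233.6], [0.0, 0.0, 1.0]] [[-0.0, -1.0, -0.006, 6.139], [0.981, -0.002, 0.196, -621.774], [-0.196, -0.006, 0.981, -1045.581], [0.0, 0.0, 0.0, 1.0]] ['camera_matrix', 'view']
{'clock': 0.1, 'joints': array([-8.67370515e-01,  3.85476397e-01,  6.75643614e-03, -4.14327327e-04,
       -1.19399913e+00, -2.58642055e-01]), 'joint_vel': array([ 0.0017328 , -0.00245296,  0.00351237, -0.00117001, -0.00120369,
        0.00100151]), 'joint_efforts': array([-2.79477426e-04, -3.93320560e+01,  1.88929421e+01,  4.19794455e+00,
       -2.60881628e-03, -1.24460527e-06]), 'position': array([ 268.72355082, -563.7027008 ,  230.33363955]), 'ee_rot': array([-2.20488590e-01,  9.75389061e-01,  9.41374773e-04, -2.74121135e-04]), 'contact_force': array([-0.31490174, -0.30682921, -1.14955981]), 'wrist_torque': array([0.00824858, 0.07188366, 0.01580112]), 'grasp_force': 0.0, 'gripper_width': 85.32696823553029}
```

View pics/scene0.png

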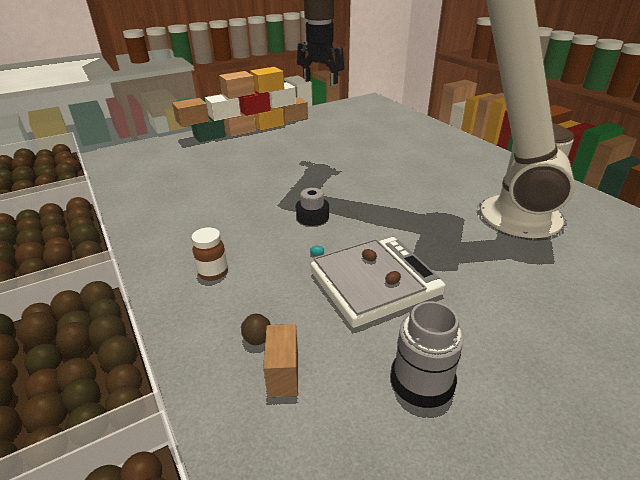

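View pics/top0.png

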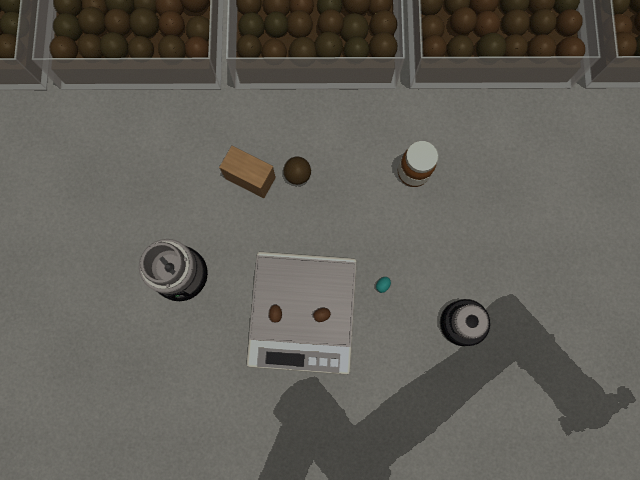

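The scene view shows the mill at (428,350), the lid at (312,205), and the scale with two brown nutmegs at (370,255) and (393,277). The bystanders are the jar (208,255), carton (281,360) and monk fruit (255,330).

In the top view, the nutmeg candidates are brown (275,313), brown (321,314) and turquoise (384,285). The two brown ones in the pan fit the description. The turquoise one lies on the counter and is the look-alike. I'll confirm this in a crop.

```bash
cat > h.py <<'E'
import numpy as np,cv2
from bench import arm,optics
def ray(n,u,v,z):
    i=optics.camera_info(n);V=np.array(i["view"]);K=np.array(i["camera_matrix"])
    d=np.linalg.inv(K)@[u,v,1];d=np.array([d[0],-d[1],-d[2]])
    R=V[:3,:3];c=-R.T@V[:3,3];d=R.T@d
    return c+d*(z-c[2])/d[2]
def pix(n,p):
    i=optics.camera_info(n);q=np.array(i["view"])@np.r_[p,1]
    q=np.array(i["camera_matrix"])@[q[0],-q[1],-q[2]];return q[:2]/q[2]
def blobs(m,lo=30):
    n,l,s,c=cv2.connectedComponentsWithStats(m.astype(np.uint8))
    return [(c[k],s[k,4],l==k) for k in range(1,n) if s[k,4]>lo]
E
python3 - <<'E'
from h import *
im=cv2.imread("pics/top0.png");cv2.imwrite("pics/crop1.png",cv2.resize(im[225:385,130:500],None,fx=2.16,fy=2.16,interpolation=cv2.INTER_CUBIC))
for n,box in(("top",(255,355,270,335)),("scene",(350,410,240,290))):
    I=cv2.imread(f"pics/{n}0.png").astype(int);x0,x1,y0,y1=box
    m=np.zeros(I.shape[:2],bool);m[y0:y1,x0:x1]=((I[...,2]-I[...,0])>25)[y0:y1,x0:x1]
    for c,a,l in blobs(m):
        pts=np.argwhere(l)[:,::-1]
        w=np.array([ray(n,*p,53.5)[:2] for p in pts]);ev,E=np.linalg.eigh(np.cov(w.T))
        print(n,c.round(1),a,ray(n,*c,53.5).round(1),"axes",(4*ev**.5).round(1),"yaw",np.degrees(np.arctan2(E[1,1],E[0,1])).round(1))
E
```

```text
top [275.1 313.3] 167 [475.5  74.   53.5] axes [22.3 31.6] yaw -177.8
top [321.6 314.6] 168 [473.2 -10.5  53.5] axes [23.  30.8] yaw 113.3
scene [393.3 254.1] 59 [429.9  13.2  53.5] axes [  9.8 133.2] yaw 85.3
scene [369.  254.3] 139 [474.1 -12.8  53.5] axes [30.2 43.4] yaw 70.3
scene [392.8 276.9] 155 [476.7  71.7  53.5] axes [27.5 43.3] yaw -145.9
```

View pics/crop1.png

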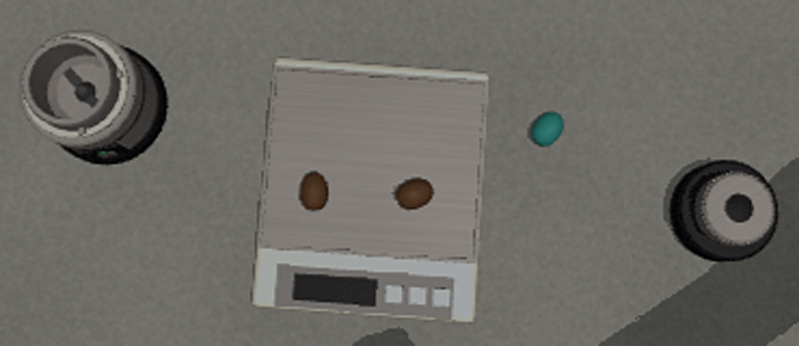

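The crop confirms two brown nutmegs in the pan, at crop (313,190) and (413,193), i.e. full-image (275,313) and (321,314). The turquoise one at (547,128) lies outside the pan and isn't meant. The mill rim is around (80,88) and the lid collar top around (738,208). Next I'll measure the rim and the lid.

```bash
python3 - <<'E'
from h import *
def meas(n,box,z,t,hull=True):
    I=cv2.imread(f"pics/{n}0.png");g=I.max(2);x0,x1,y0,y1=box
    m=np.zeros(g.shape,bool);m[y0:y1,x0:x1]=g[y0:y1,x0:x1]>t
    b=max(blobs(m),key=lambda b:b[1])
    p=cv2.findContours(b[2].astype(np.uint8),cv2.RETR_EXTERNAL,cv2.CHAIN_APPROX_NONE)[0][0]
    p=cv2.convexHull(p)[:,0].astype(float)
    w=np.array([ray(n,*q,z)[:2] for q in p],np.float32)
    c,r=cv2.minEnclosingCircle(w);print(n,z,t,"pxarea",b[1],"centre",np.round(c,1),"dia",round(2*r,1),"ell",np.round(cv2.fitEllipse(w)[:2],1).tolist(), "bbox",p.min(0),p.max(0))
for t in(110,125,140):meas("top",(445,500,295,350),72,t)
for t in(130,145,160,175):meas("top",(135,195,235,290),150,t)
for t in(130,150):meas("scene",(295,330,180,205),72,t)
a=cv2.resize(cv2.imread("pics/top0.png")[230:305,135:215],None,fx=7,fy=7,interpolation=cv2.INTER_CUBIC)
b=cv2.resize(cv2.imread("pics/scene0.png")[295:365,390:470],None,fx=7,fy=7,interpolation=cv2.INTER_CUBIC)
cv2.imwrite("pics/mill.png",cv2.resize(np.hstack([a[:490],b]),(800,350)))
E
```

```text
top 72 110 pxarea 602 centre [ 459.7 -278.1] dia 55.9 ell [[460.1, -278.0], [54.4, 54.9]] bbox [457. 306.] [487. 337.]
top 72 125 pxarea 530 centre [ 460.7 -277.6] dia 52.7 ell [[460.6, -277.7], [51.8, 52.1]] bbox [457. 307.] [486. 335.]Traceback (most recent call last):
  File "<stdin>", line 10, in <module>
  File "<stdin>", line 5, in meas
ValueError: max() iterable argument is empty
```

```bash
python3 - <<'E'
from h import *
def meas(n,box,z,t):
    I=cv2.imread(f"pics/{n}0.png");g=I.max(2);x0,x1,y0,y1=box
    m=np.zeros(g.shape,bool);m[y0:y1,x0:x1]=g[y0:y1,x0:x1]>t
    b=blobs(m)
    if not b: print(n,t,"none");return
    b=max(b,key=lambda b:b[1])
    p=cv2.findContours(b[2].astype(np.uint8),cv2.RETR_EXTERNAL,cv2.CHAIN_APPROX_NONE)[0][0]
    p=cv2.convexHull(p)[:,0].astype(float)
    w=np.array([ray(n,*q,z)[:2] for q in p],np.float32)
    c,r=cv2.minEnclosingCircle(w);print(n,z,t,"pxarea",b[1],"dia",round(2*r,1),"ell",np.round(cv2.fitEllipse(w)[0],1),np.round(cv2.fitEllipse(w)[1],1), "bbox",p.min(0),p.max(0))
for t in(115,130,145,160):meas("top",(135,195,235,290),150,t)
for t in(100,115,130,150):meas("scene",(295,330,180,205),72,t)
a=cv2.resize(cv2.imread("pics/top0.png")[230:300,135:215],None,fx=7,fy=7,interpolation=cv2.INTER_CUBIC)
b=cv2.resize(cv2.imread("pics/scene0.png")[295:365,390:470],None,fx=7,fy=7,interpolation=cv2.INTER_CUBIC)
cv2.imwrite("pics/mill.png",cv2.resize(np.hstack([a,b]),(800,350)))
E
```

```text
top 150 115 pxarea 942 dia 87.8 ell [550.4 253.8] [86.6 87.6] bbox [140. 240.] [191. 289.]
top 150 130 pxarea 168 dia 80.3 ell [552.3 253.7] [76.4 80.1] bbox [162. 241.] [188. 287.]
top 150 145 pxarea 81 dia 52.3 ell [536.6 232.9] [25.2 50.5] bbox [169. 261.] [188. 287.]
top 160 none
scene 72 100 pxarea 387 dia 140.4 ell [ 454. -274.] [ 75.1 156.7] bbox [300. 180.] [329. 204.]
scene 72 115 pxarea 288 dia 114.1 ell [ 435.8 -279.6] [ 77.1 126.6] bbox [300. 180.] [329. 200.]
scene 72 130 pxarea 269 dia 110.1 ell [ 412.1 -277. ] [ 75.9 164.6] bbox [301. 180.] [329. 198.]
scene 72 150 pxarea 200 dia 108.6 ell [ 444.3 -288. ] [ 58.  110.3] bbox [301. 180.] [329. 198.]
```

View pics/mill.png

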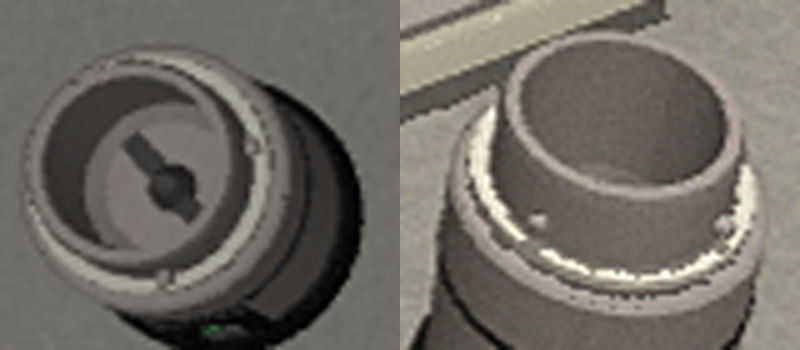

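Left panel (top view, 5x): the bowl opening is centred near (138,165), i.e. full pixel (162.5,263), with pins at (253,147) and (165,280). Right panel (scene view): the rim ellipse is centred near (624,115), i.e. (434.8,318.1). I'll cross-check the two views and the pins.

```bash
python3 - <<'E'
from h import *
print("rim top",ray("top",162.5,263,150)[:2],"scene",ray("scene",434.8,318.1,150)[:2])
for u in((42,165),(234,165),(137,74),(137,256)):print(ray("top",135+u[0]/5,230+u[1]/5,150)[:2].round(1))
for u in((503,115),(745,115),(624,33),(624,198)):print("s",ray("scene",390+(u[0]-400)/5,295+u[1]/5,150)[:2].round(1))
print("pins top",[ray("top",135+a/5,230+b/5,132)[:2].round(1) for a,b in((253,147),(165,280))],"scene",[ray("scene",390+(a-400)/5,295+b/5,132)[:2].round(1) for a,b in((538,220),(725,224))])
I=cv2.imread("pics/top0.png");m=np.zeros(I.shape[:2],bool);m[230:300,135:200]=I.max(2)[230:300,135:200]>112
b=max(blobs(m),key=lambda b:b[1]);p=cv2.convexHull(cv2.findContours(b[2].astype(np.uint8),0,1)[0][0])[:,0]
w=np.array([ray("top",*q,118)[:2] for q in p],np.float32);print("shoulder",cv2.fitEllipse(w),cv2.minEnclosingCircle(w))
for z in(38,55,72):print("lid",pix("scene",[460.4,-278,z]))
s=arm.read_state();from scipy.spatial.transform import Rotation as R
r=R.from_quat(s["ee_rot"]).as_matrix();print(r.round(3))
E
```

```text
rim top [553.81826047 258.65821091] scene [558.5255096  263.26972111]
[553.9 291. ]
[553.8 226. ]
[585.  260.4]
[523.  257.3]
s [588.6 245. ]
s [528.2 281.2]
s [534.8 237. ]
s [580.3 287.4]
pins top [array([562.7, 223.8]), array([516.9, 252. ])] scene [array([593.9, 270. ]), array([549. , 298.6])]
shoulder ((555.1057739257812, 261.9069519042969), (89.88111877441406, 90.56945037841797), 124.83552551269531) ((554.7886962890625, 261.705322265625), 45.78111267089844)
lid [313.15440208 203.82771974]
lid [312.99904697 198.07959202]
lid [312.84088795 192.22772001]
[[-0.903 -0.43  -0.001]
 [-0.43   0.903  0.002]
 [ 0.     0.002 -1.   ]]
```

The views agree:
- **Mill axis:** (555.5, 261.3), taken from the midpoints of opposite pins. Pins sit at about 12° + k·90°.
- **Lid:** (460.4, −278).
- **Nutmeg 1:** (475, 73), long axis along x.
- **Nutmeg 2:** (473.5, −11.5), yaw about 113°.

Next I approach nutmeg 1.

>>> {"name": "step_arm", "arguments": {"motion": [{"dr":[0,0,1],"slide":[-42,44,0],"jaw":60},{"dr":[0,0,2],"slide":[-84,88,0],"jaw":60},{"dr":[0,0,3.19],"slide":[-126,133,0],"jaw":60},{"dr":[0,0,3.19],"slide":[-168,177,0],"jaw":60},{"dr":[0,0,3.19],"slide":[-210,221,0],"jaw":60},{"dr":[0,0,3.19],"slide":[-252,266,0],"jaw":60},{"dr":[0,0,3.19],"slide":[-294,310,0],"jaw":60},{"dr":[0,0,3.19],"slide":[-336,355,0],"jaw":60}]}}

```text
clock: 1.1
position: [419.5, -97.2, 231.3]
ee_rot: [0.0, 1.0, 0.0, 0.0]
contact_force: [0.6, -0.3, 0.6]
gripper_width: 59.9
grasp_force: 0.0
```

```bash
cat >> h.py <<'E'
from scipy.spatial.transform import Rotation as Rn
def st(t=None):
    s=arm.read_state();r=Rn.from_quat(s["ee_rot"]);m=r.as_matrix()
    print("t",s["clock"],"pos",s["position"].round(1),"yaw_y",np.degrees(np.arctan2(m[1,1],m[0,1])).round(1),"F",s["contact_force"].round(1),"T",s["wrist_torque"].round(2),"w",round(s["gripper_width"],1),"g",round(s["grasp_force"],1),"j",s["joints"].round(2))
    if t is not None: print("slide",(m.T@(np.array(t)-s["position"])).round(1))
E
python3 -c "
from h import *
st([475,73,150])"
```

```text
t 1.1 pos [419.5 -97.2 231.3] yaw_y 90.0 F [ 0.6 -0.3  0.6] T [-0.02 -0.16 -0.04] w 59.9 g 0.0 j [ 0.15  0.05 -0.44 -0.   -1.09 -1.72]
slide [-55.3 170.2  81.4]
```

>>> {"name": "step_arm", "arguments": {"motion": [{"dr":[0,0,0],"slide":[-18,57,0],"jaw":50},{"dr":[0,0,0],"slide":[-37,113,20],"jaw":50},{"dr":[0,0,0],"slide":[-55.5,170,40],"jaw":50},{"dr":[0,0,0],"slide":[-55.5,170,90],"jaw":50},{"dr":[0,0,0],"slide":[-55.5,170,140],"jaw":50},{"dr":[0,0,0],"slide":[-55.5,170,175],"jaw":50},{"dr":[0,0,0],"slide":[-55.5,170,188],"jaw":50},{"dr":[0,0,0],"slide":[-55.5,170,188],"jaw":50}]}}

```text
clock: 2.1
position: [475.1, 70.7, 43.1]
ee_rot: [0.0, 1.0, -0.0, -0.001]
contact_force: [-0.1, -0.1, 0.8]
gripper_width: 50.2
grasp_force: 0.0
```

>>> {"name": "step_arm", "arguments": {"motion": [{"dr":[0,0,0],"slide":[0,0,0],"jaw":15},{"dr":[0,0,0],"slide":[0,0,0],"jaw":15},{"dr":[0,0,0],"slide":[0,0,0],"jaw":15},{"dr":[0,0,0],"slide":[0,0,0],"jaw":15},{"dr":[0,0,0],"slide":[0,0,0],"jaw":15},{"dr":[0,0,0],"slide":[0,0,0],"jaw":15},{"dr":[0,0,0],"slide":[0,0,-20],"jaw":15},{"dr":[0,0,0],"slide":[0,0,-60],"jaw":15}]}}

```text
clock: 3.1
position: [473.9, 70.3, 103.1]
ee_rot: [0.001, 1.0, -0.001, -0.002]
contact_force: [0.6, 0.2, -0.4]
gripper_width: 21.7
grasp_force: 59.1
```

```bash
python3 -c "
from h import *
st([555.5,261.3,180])
a=optics.get_image('scene')[170:330,330:480];cv2.imwrite('pics/g1.png',cv2.resize(a,None,fx=3.5,fy=3.5,interpolation=2))"
```

```text
t 3.1 pos [473.9  70.3 103.1] yaw_y 89.9 F [ 0.6  0.2 -0.4] T [ 0.06 -0.09 -0.02] w 21.7 g 59.1 j [ 0.49  0.28 -0.51 -0.   -0.78 -2.06]
slide [-81.2 191.  -77.5]
```

View pics/g1.png

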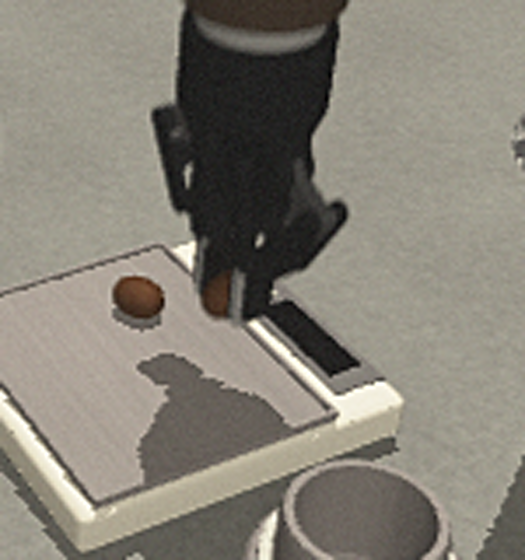

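The nutmeg is held between the fingers at crop (218,295), and the other is still in the pan at (138,297). I'll carry it to the mill.

>>> {"name": "step_arm", "arguments": {"motion": [{"dr":[0,0,0],"slide":[0,0,-50],"jaw":15},{"dr":[0,0,0],"slide":[-15,35,-85],"jaw":15},{"dr":[0,0,0],"slide":[-35,85,-90],"jaw":15},{"dr":[0,0,0],"slide":[-55,135,-90],"jaw":15},{"dr":[0,0,0],"slide":[-75,178,-85],"jaw":15},{"dr":[0,0,0],"slide":[-80.3,190.4,-70],"jaw":15},{"dr":[0,0,0],"slide":[-80.3,190.4,-55],"jaw":15},{"dr":[0,0,0],"slide":[-80.3,190.4,-55],"jaw":15}]}}

```text
clock: 4.15
position: [554.0, 259.3, 156.4]
ee_rot: [0.001, 1.0, -0.001, -0.002]
contact_force: [-0.2, -0.5, 0.3]
gripper_width: 21.7
grasp_force: 59.1
```

>>> {"name": "step_arm", "arguments": {"motion": [{"dr":[0,0,0],"slide":[0,0,0],"jaw":15},{"dr":[0,0,0],"slide":[0,0,0],"jaw":40},{"dr":[0,0,0],"slide":[0,0,0],"jaw":40},{"dr":[0,0,0],"slide":[0,0,0],"jaw":40},{"dr":[0,0,0],"slide":[0,0,0],"jaw":40},{"dr":[0,0,0],"slide":[0,0,0],"jaw":40},{"dr":[0,0,0],"slide":[0,0,-30],"jaw":45},{"dr":[0,0,0],"slide":[0,0,-60],"jaw":45}]}}

```text
clock: 5.15
position: [555.4, 261.1, 218.6]
ee_rot: [0.0, 1.0, -0.0, -0.0]
contact_force: [0.7, 0.9, -1.0]
gripper_width: 45.0
grasp_force: 0.0
```

```bash
python3 -c "
from h import *
st([473.5,-11.5,218])"
```

```text
t 5.15 pos [555.4 261.1 218.6] yaw_y 90.0 F [ 0.7  0.9 -1. ] T [ 0.05 -0.04  0.05] w 45.0 g 0.0 j [ 0.7   0.37 -0.04  0.   -1.16 -2.27]
slide [  81.8 -272.6    1. ]
```

>>> {"name": "step_arm", "arguments": {"motion": [{"dr":[0,0,-1.25],"slide":[10,-35,0],"jaw":50},{"dr":[0,0,-2.5],"slide":[25,-85,0],"jaw":50},{"dr":[0,0,-3.75],"slide":[41,-136,0],"jaw":50},{"dr":[0,0,-5],"slide":[56,-187,10],"jaw":50},{"dr":[0,0,-6.25],"slide":[71,-235,30],"jaw":50},{"dr":[0,0,-7.5],"slide":[82,-272.8,50],"jaw":50},{"dr":[0,0,-8.75],"slide":[82,-272.8,80],"jaw":50},{"dr":[0,0,-10],"slide":[82,-272.8,100],"jaw":50}]}}

```text
clock: 6.15
position: [472.8, -12.3, 117.4]
ee_rot: [-0.644, 0.765, 0.0, -0.0]
contact_force: [1.2, -0.4, -0.9]
gripper_width: 49.4
grasp_force: 0.0
```

```bash
python3 - <<'E'
from h import *
st([473.5,-11.5,43])
I=optics.get_image("top");a=I[235:300,130:220];b=I[270:335,255:345]
cv2.imwrite("pics/m2.png",cv2.resize(np.hstack([a,b]),None,fx=4.4,fy=4.4,interpolation=2))
E
```

```text
t 6.15 pos [472.8 -12.3 117.4] yaw_y 170.2 F [ 1.2 -0.4 -0.9] T [ 0.    0.04 -0.05] w 49.4 g 0.0 j [ 0.32  0.25 -0.51 -0.   -0.81 -0.49]
slide [-1.  -0.6 74.4]
```

View pics/m2.png

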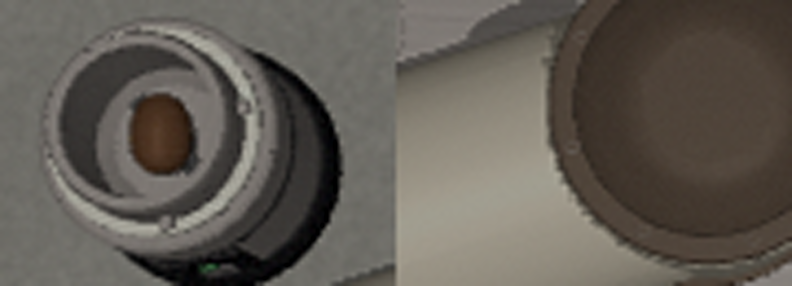

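The first nutmeg lies in the bowl at crop (160,133), and the arm hides the pan. Now I'll pick the second nutmeg.

>>> {"name": "step_arm", "arguments": {"motion": [{"dr":[0,0,-1.3],"slide":[0,0,0],"jaw":50},{"dr":[0,0,-2.6],"slide":[0,0,0],"jaw":50},{"dr":[0,0,-3.8],"slide":[0,0,10],"jaw":50},{"dr":[0,0,-4.1],"slide":[0,0,35],"jaw":50},{"dr":[0,0,-4.1],"slide":[0,0,60],"jaw":50},{"dr":[0,0,-4.1],"slide":[0,0,75],"jaw":50},{"dr":[0,0,-4.1],"slide":[0,0,75],"jaw":50},{"dr":[0,0,-4.1],"slide":[0,0,75],"jaw":50}]}}

```text
clock: 7.2
position: [474.1, -11.3, 44.1]
ee_rot: [0.833, -0.554, 0.001, -0.001]
contact_force: [-0.4, 0.4, 0.3]
gripper_width: 49.8
grasp_force: 0.0
```

>>> {"name": "step_arm", "arguments": {"motion": [{"dr":[0,0,0],"slide":[0,0,0],"jaw":15},{"dr":[0,0,0],"slide":[0,0,0],"jaw":15},{"dr":[0,0,0],"slide":[0,0,0],"jaw":15},{"dr":[0,0,0],"slide":[0,0,0],"jaw":15},{"dr":[0,0,0],"slide":[0,0,0],"jaw":15},{"dr":[0,0,0],"slide":[0,0,0],"jaw":15},{"dr":[0,0,0],"slide":[0,0,-30],"jaw":15},{"dr":[0,0,0],"slide":[0,0,-80],"jaw":15}]}}

```text
clock: 8.2
position: [472.0, -11.9, 122.9]
ee_rot: [0.833, -0.554, -0.002, 0.002]
contact_force: [0.6, -0.3, -0.1]
gripper_width: 21.9
grasp_force: 59.1
```

```bash
python3 -c "
from h import *
st([555.5,261.3,160])"
```

```text
t 8.2 pos [472.  -11.9 122.9] yaw_y -157.3 F [ 0.6 -0.3 -0.1] T [ 0.07 -0.12 -0.03] w 21.9 g 59.1 j [ 0.32  0.25 -0.51 -0.   -0.82  0.08]
slide [-219.7 -182.5  -37.8]
```

```bash
python3 -c "
from h import *
print(ray('top',166.4,265.2,110))
st([555.5,275,160])"
```

```text
[555.87870766 262.02220023 110.        ]
t 8.2 pos [472.  -11.9 122.9] yaw_y -157.3 F [ 0.6 -0.3 -0.1] T [ 0.07 -0.12 -0.03] w 21.9 g 59.1 j [ 0.32  0.25 -0.51 -0.   -0.82  0.08]
slide [-232.3 -187.8  -37.8]
```

>>> {"name": "step_arm", "arguments": {"motion": [{"dr":[0,0,-1.2],"slide":[-10,-8,-40],"jaw":15},{"dr":[0,0,-2.4],"slide":[-40,-32,-70],"jaw":15},{"dr":[0,0,-3.6],"slide":[-80,-64,-75],"jaw":15},{"dr":[0,0,-4.8],"slide":[-120,-96,-75],"jaw":15},{"dr":[0,0,-6],"slide":[-160,-128,-75],"jaw":15},{"dr":[0,0,-7.2],"slide":[-200,-160,-70],"jaw":15},{"dr":[0,0,-8.4],"slide":[-232.5,-186.5,-55],"jaw":15},{"dr":[0,0,-8.4],"slide":[-232.5,-186.5,-37],"jaw":15}]}}

```text
clock: 9.2
position: [555.9, 277.9, 159.3]
ee_rot: [1.0, 0.001, 0.0, -0.0]
contact_force: [-0.8, -1.2, -0.2]
gripper_width: 21.7
grasp_force: 59.1
```

>>> {"name": "step_arm", "arguments": {"motion": [{"dr":[0,0,0],"slide":[0,0,0],"jaw":15},{"dr":[0,0,0],"slide":[0,0,0],"jaw":15},{"dr":[0,0,0],"slide":[0,0,0],"jaw":36},{"dr":[0,0,0],"slide":[0,0,0],"jaw":36},{"dr":[0,0,0],"slide":[0,0,0],"jaw":36},{"dr":[0,0,0],"slide":[0,0,0],"jaw":36},{"dr":[0,0,0],"slide":[0,0,-30],"jaw":40},{"dr":[0,0,0],"slide":[0,0,-70],"jaw":45}]}}

```text
clock: 10.2
position: [554.8, 274.6, 229.9]
ee_rot: [1.0, -0.0, -0.001, 0.001]
contact_force: [-0.4, 0.1, -0.6]
gripper_width: 45.0
grasp_force: 0.0
```

>>> {"name": "step_arm", "arguments": {"motion": [{"dr":[0,0,0],"slide":[-10,40,0],"jaw":84},{"dr":[0,0,0],"slide":[-20,90,0],"jaw":84},{"dr":[0,0,0],"slide":[-30,150,0],"jaw":84},{"dr":[0,0,0],"slide":[-40,210,0],"jaw":84},{"dr":[0,0,0],"slide":[-50,270,0],"jaw":84},{"dr":[0,0,0],"slide":[-60,330,0],"jaw":84},{"dr":[0,0,0],"slide":[-70,380,0],"jaw":84},{"dr":[0,0,0],"slide":[-75,400,0],"jaw":84}]}}

```text
clock: 11.2
position: [479.2, -127.3, 230.5]
ee_rot: [1.0, -0.002, 0.0, 0.0]
contact_force: [0.5, 0.2, -0.6]
gripper_width: 83.9
grasp_force: 0.0
```

```bash
python3 - <<'E'
from h import *
st([460.4,-278,120])
a=optics.get_image("top")[235:300,130:220];b=optics.get_image("scene")[290:355,390:480]
cv2.imwrite("pics/m3.png",cv2.resize(np.hstack([a,b]),None,fx=4.4,fy=4.4,interpolation=2))
E
```

```text
t 11.2 pos [ 479.2 -127.3  230.5] yaw_y -90.2 F [ 0.5  0.2 -0.6] T [ 0.03 -0.05  0.04] w 83.9 g 0.0 j [ 0.07  0.16 -0.3   0.   -1.1   1.5 ]
slide [-18.3 150.8 110.5]
```

View pics/m3.png

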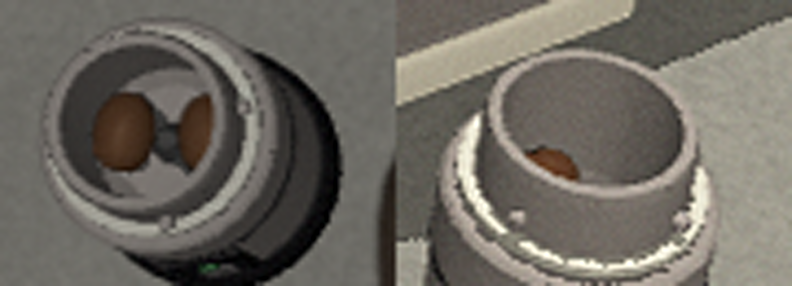

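Both nutmegs lie side by side in the bowl, at crop (123,132) and (197,133). Next is the lid. I'll squeeze it along x first to centre it, then along y for the final grip.

>>> {"name": "step_arm", "arguments": {"motion": [{"dr":[0,0,1.25],"slide":[-5,40,0],"jaw":85},{"dr":[0,0,2.5],"slide":[-12,90,20],"jaw":85},{"dr":[0,0,3.75],"slide":[-20,140,40],"jaw":85},{"dr":[0,0,5],"slide":[-20,152.5,60],"jaw":85},{"dr":[0,0,6.25],"slide":[-20,152.5,80],"jaw":85},{"dr":[0,0,7.5],"slide":[-20,152.5,90],"jaw":85},{"dr":[0,0,8.75],"slide":[-20,152.5,100],"jaw":85},{"dr":[0,0,10],"slide":[-20,152.5,110],"jaw":85}]}}

```text
clock: 12.3
position: [460.7, -276.7, 120.0]
ee_rot: [0.764, -0.645, 0.0, -0.0]
contact_force: [-0.1, 1.0, 0.0]
gripper_width: 84.3
grasp_force: 0.0
```

>>> {"name": "step_arm", "arguments": {"motion": [{"dr":[0,0,1.25],"slide":[0,0,15],"jaw":85},{"dr":[0,0,1.25],"slide":[0,0,40],"jaw":85},{"dr":[0,0,1.25],"slide":[0,0,60],"jaw":85},{"dr":[0,0,1.25],"slide":[0,0,75],"jaw":85},{"dr":[0,0,1.25],"slide":[0,0,84],"jaw":85},{"dr":[0,0,1.25],"slide":[0,0,84],"jaw":85},{"dr":[0,0,1.25],"slide":[0,0,84],"jaw":70},{"dr":[0,0,1.25],"slide":[0,0,84],"jaw":58}]}}

```text
clock: 13.3
position: [460.9, -277.7, 37.5]
ee_rot: [-0.707, 0.707, -0.001, 0.001]
contact_force: [0.6, 0.3, 0.8]
gripper_width: 58.8
grasp_force: 50.5
```

```bash
python3 -c "
from h import *
st([460.4,-278,35])"
```

```text
t 13.3 pos [ 460.9 -277.7   37.5] yaw_y 180.0 F [0.6 0.3 0.8] T [ 0.14 -0.1  -0.03] w 58.8 g 50.5 j [-0.24  0.46 -0.44  0.   -0.67  0.24]
slide [0.3 0.5 2.5]
```

>>> {"name": "step_arm", "arguments": {"motion": [{"dr":[0,0,0],"slide":[0,0,0],"jaw":58},{"dr":[0,0,0],"slide":[0,0,0],"jaw":85},{"dr":[0,0,0],"slide":[0,0,0],"jaw":85},{"dr":[0,0,0],"slide":[0,0,0],"jaw":85},{"dr":[0,0,-1.25],"slide":[0,0,0],"jaw":85},{"dr":[0,0,-2.5],"slide":[0,0,0],"jaw":85},{"dr":[0,0,-3.75],"slide":[0,0,0],"jaw":85},{"dr":[0,0,-5],"slide":[0,0,0],"jaw":85}]}}

```text
clock: 14.3
position: [459.9, -277.4, 36.1]
ee_rot: [0.907, -0.42, -0.0, 0.0]
contact_force: [0.1, 0.1, -0.3]
gripper_width: 84.6
grasp_force: 0.0
```

>>> {"name": "step_arm", "arguments": {"motion": [{"dr":[0,0,-1.25],"slide":[0,0,0],"jaw":85},{"dr":[0,0,-2.5],"slide":[0,0,0],"jaw":85},{"dr":[0,0,-3.75],"slide":[0,0,0],"jaw":85},{"dr":[0,0,-5],"slide":[0,0,0],"jaw":85},{"dr":[0,0,-6.25],"slide":[0,0,0],"jaw":85},{"dr":[0,0,-6.25],"slide":[0,0,0],"jaw":85},{"dr":[0,0,-6.25],"slide":[0,0,0],"jaw":70},{"dr":[0,0,-6.25],"slide":[0,0,0],"jaw":55}]}}

```text
clock: 15.3
position: [460.4, -277.7, 36.8]
ee_rot: [1.0, -0.001, 0.0, 0.0]
contact_force: [-0.5, -0.1, -1.0]
gripper_width: 58.8
grasp_force: 64.4
```

>>> {"name": "step_arm", "arguments": {"motion": [{"dr":[0,0,0],"slide":[0,0,0],"jaw":50},{"dr":[0,0,0],"slide":[0,0,0],"jaw":50},{"dr":[0,0,0],"slide":[0,0,0],"jaw":50},{"dr":[0,0,0],"slide":[0,0,0],"jaw":50},{"dr":[0,0,0],"slide":[0,0,-30],"jaw":50},{"dr":[0,0,0],"slide":[0,0,-80],"jaw":50},{"dr":[0,0,0],"slide":[0,0,-130],"jaw":50},{"dr":[0,0,0],"slide":[0,0,-180],"jaw":50}]}}

```text
clock: 16.3
position: [458.9, -276.8, 216.4]
ee_rot: [1.0, -0.0, -0.001, -0.001]
contact_force: [0.3, -0.4, -1.1]
gripper_width: 58.5
grasp_force: 64.9
```

```bash
python3 - <<'E'
from h import *
st([555.5,261.2,215])
a=optics.get_image("scene")[60:240,220:420]
cv2.imwrite("pics/l1.png",cv2.resize(a,None,fx=3,fy=3,interpolation=2))
E
```

```text
t 16.3 pos [ 458.9 -276.8  216.4] yaw_y -90.0 F [ 0.3 -0.4 -1.1] T [-0.05 -0.14  0.04] w 58.5 g 64.9 j [-0.24  0.25 -0.23 -0.   -1.1   1.81]
slide [  96.2 -538.1    2.1]
```

View pics/l1.png

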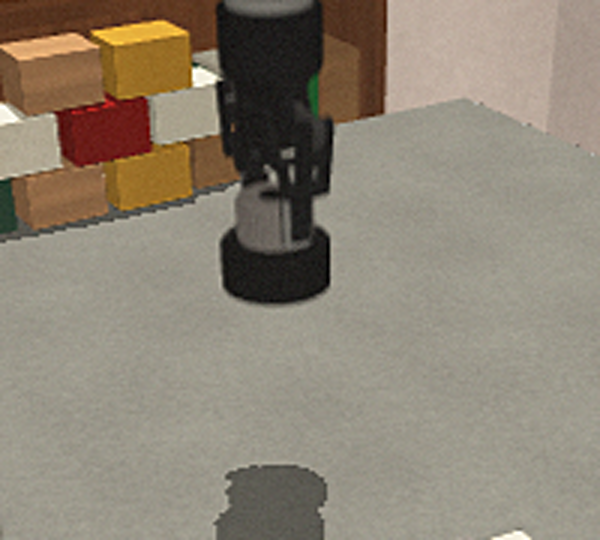

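The lid hangs level in the grip at crop (275,255). I'll carry it to the mill.

>>> {"name": "step_arm", "arguments": {"motion": [{"dr":[0,0,0],"slide":[6,-35,0],"jaw":50},{"dr":[0,0,0],"slide":[14,-85,0],"jaw":50},{"dr":[0,0,0],"slide":[24,-140,0],"jaw":50},{"dr":[0,0,0],"slide":[35,-197,0],"jaw":50},{"dr":[0,0,0],"slide":[45,-254,0],"jaw":50},{"dr":[0,0,0],"slide":[55,-311,0],"jaw":50},{"dr":[0,0,0],"slide":[65,-368,0],"jaw":50},{"dr":[0,0,0],"slide":[75,-425,0],"jaw":50}]}}

```text
clock: 17.35
position: [534.3, 149.2, 214.7]
ee_rot: [1.0, -0.0, -0.001, 0.0]
contact_force: [1.0, -1.2, -1.7]
gripper_width: 58.4
grasp_force: 65.0
```

>>> {"name": "step_arm", "arguments": {"motion": [{"dr":[0,0,0],"slide":[8,-45,0],"jaw":50},{"dr":[0,0,0],"slide":[14,-80,0],"jaw":50},{"dr":[0,0,0],"slide":[18,-103,0],"jaw":50},{"dr":[0,0,0],"slide":[20,-114,0],"jaw":50},{"dr":[0,0,0],"slide":[20,-114,10],"jaw":50},{"dr":[0,0,0],"slide":[20,-114,20],"jaw":50},{"dr":[0,0,0],"slide":[20,-114,20],"jaw":50},{"dr":[0,0,0],"slide":[20,-114,20],"jaw":50}]}}

```text
clock: 18.35
position: [555.5, 260.9, 196.5]
ee_rot: [1.0, -0.001, 0.0, 0.0]
contact_force: [0.5, -0.0, -1.2]
gripper_width: 58.5
grasp_force: 65.1
```

```bash
python3 - <<'E'
from h import *
st([555.5,261.2,169])
for n,(x,y) in dict(top=(110,220),scene=(380,260)).items():
    globals()[n]=optics.get_image(n)[y:y+100,x:x+110]
cv2.imwrite("pics/l2.png",cv2.resize(np.hstack([top,scene]),None,fx=3.6,fy=3.6,interpolation=2))
E
```

```text
t 18.35 pos [555.5 260.9 196.5] yaw_y -90.1 F [ 0.5 -0.  -1.2] T [0.03 0.02 0.09] w 58.5 g 65.1 j [ 0.7   0.39 -0.07  0.   -1.11  0.87]
slide [-0.  -0.3 27.5]
```

View pics/l2.png

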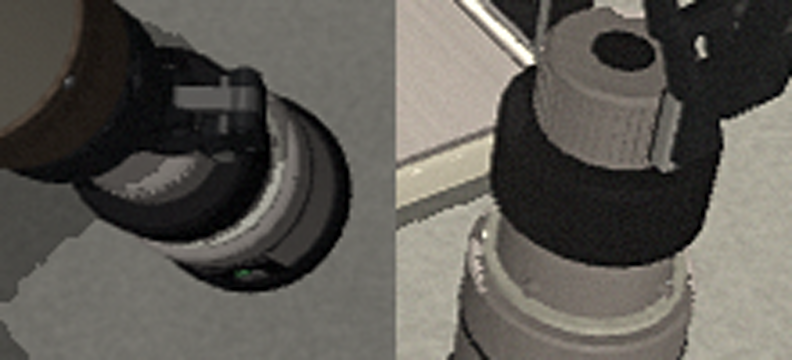

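The lid sits above the neck and looks centred in both views, with its skirt bottom at right-panel (610,255). I'll lower it gently.

>>> {"name": "step_arm", "arguments": {"motion": [{"dr":[0,0,0],"slide":[0,0,4],"jaw":50},{"dr":[0,0,0],"slide":[0,0,8],"jaw":50},{"dr":[0,0,0],"slide":[0,0,12],"jaw":50},{"dr":[0,0,0],"slide":[0,0,15],"jaw":50},{"dr":[0,0,0],"slide":[0,0,18],"jaw":50},{"dr":[0,0,0],"slide":[0,0,21],"jaw":50},{"dr":[0,0,0],"slide":[0,0,23],"jaw":50},{"dr":[0,0,0],"slide":[0,0,23],"jaw":50}]}}

```text
clock: 19.45
position: [555.3, 261.5, 173.1]
ee_rot: [1.0, -0.0, -0.0, 0.0]
contact_force: [0.5, -0.6, -1.7]
gripper_width: 58.7
grasp_force: 65.1
```

>>> {"name": "step_arm", "arguments": {"motion": [{"dr":[0,0,0],"slide":[0,0,1],"jaw":50},{"dr":[0,0,0],"slide":[0,0,2],"jaw":50},{"dr":[0,0,0],"slide":[0,0,3],"jaw":50},{"dr":[0,0,0],"slide":[0,0,4],"jaw":50},{"dr":[0,0,0],"slide":[0,0,5],"jaw":50},{"dr":[0,0,0],"slide":[0,0,5],"jaw":50},{"dr":[0,0,0],"slide":[0,0,5],"jaw":50},{"dr":[0,0,0],"slide":[0,0,5],"jaw":50}]}}

```text
clock: 20.45
position: [555.7, 261.6, 169.1]
ee_rot: [1.0, -0.0, 0.001, -0.0]
contact_force: [-0.7, -0.5, 4.7]
gripper_width: 58.6
grasp_force: 65.0
```

```bash
python3 -c "
from h import *
st([555.5,261.2,169])"
```

```text
t 20.45 pos [555.7 261.6 169.1] yaw_y -90.0 F [-0.7 -0.5  4.7] T [-0.14  0.2  -0.01] w 58.6 g 65.0 j [ 0.7   0.41 -0.11  0.   -1.05  0.87]
slide [-0.2  0.4  0.1]
```

Contact came at TCP z 169 with about 6 N, so the lid is riding on the pins as predicted and lateral forces are small. I'll turn it under a light push.

>>> {"name": "step_arm", "arguments": {"motion": [{"dr":[0,0,0.4],"slide":[0,0,0.8],"jaw":50},{"dr":[0,0,0.8],"slide":[0,0,0.8],"jaw":50},{"dr":[0,0,1.2],"slide":[0,0,0.8],"jaw":50},{"dr":[0,0,1.6],"slide":[0,0,0.8],"jaw":50},{"dr":[0,0,2.0],"slide":[0,0,0.8],"jaw":50},{"dr":[0,0,2.4],"slide":[0,0,0.8],"jaw":50},{"dr":[0,0,2.8],"slide":[0,0,0.8],"jaw":50},{"dr":[0,0,2.8],"slide":[0,0,0.8],"jaw":50}]}}

```text
clock: 21.45
position: [556.3, 261.8, 169.0]
ee_rot: [0.981, -0.195, 0.001, -0.001]
contact_force: [0.2, -0.9, 6.5]
gripper_width: 58.6
grasp_force: 65.6
```

```bash
python3 -c "
from h import *
st([555.5,261.2,169])"
```

```text
t 21.45 pos [556.3 261.8 169. ] yaw_y -112.5 F [ 0.2 -0.9  6.5] T [-0.24  0.03 -0.18] w 58.6 g 65.6 j [ 0.7   0.41 -0.11  0.   -1.04  0.48]
slide [-0.6  0.8 -0. ]
```

Still riding on the pins, so I keep turning.

>>> {"name": "step_arm", "arguments": {"motion": [{"dr":[0,0,0.4],"slide":[0,0,0.3],"jaw":50},{"dr":[0,0,0.8],"slide":[0,0,0.3],"jaw":50},{"dr":[0,0,1.2],"slide":[0,0,0.3],"jaw":50},{"dr":[0,0,1.6],"slide":[0,0,0.3],"jaw":50},{"dr":[0,0,2.0],"slide":[0,0,0.3],"jaw":50},{"dr":[0,0,2.4],"slide":[0,0,0.3],"jaw":50},{"dr":[0,0,2.8],"slide":[0,0,0.3],"jaw":50},{"dr":[0,0,2.8],"slide":[0,0,0.3],"jaw":50}]}}

```text
clock: 22.45
position: [555.9, 262.0, 166.6]
ee_rot: [0.925, -0.381, 0.0, -0.001]
contact_force: [3.1, 0.4, -2.6]
gripper_width: 58.6
grasp_force: 65.1
```

```bash
python3 -c "
from h import *
st([555.5,261.2,169])"
```

```text
t 22.45 pos [555.9 262.  166.6] yaw_y -134.8 F [ 3.1  0.4 -2.6] T [ 0.3  -0.91 -0.01] w 58.6 g 65.1 j [ 0.7   0.42 -0.11 -0.   -1.04  0.09]
slide [ 0.3  0.8 -2.4]
```

It dropped to 166.6 with no support force, so the keyways have engaged. I'll lower it toward the ring.

>>> {"name": "step_arm", "arguments": {"motion": [{"dr":[0,0,0],"slide":[0,0,1],"jaw":50},{"dr":[0,0,0],"slide":[0,0,2],"jaw":50},{"dr":[0,0,0],"slide":[0,0,3],"jaw":50},{"dr":[0,0,0],"slide":[0,0,4],"jaw":50},{"dr":[0,0,0],"slide":[0,0,5],"jaw":50},{"dr":[0,0,0],"slide":[0,0,6],"jaw":50},{"dr":[0,0,0],"slide":[0,0,6],"jaw":50},{"dr":[0,0,0],"slide":[0,0,6],"jaw":50}]}}

```text
clock: 23.45
position: [555.8, 261.7, 161.4]
ee_rot: [0.924, -0.381, 0.0, -0.0]
contact_force: [5.3, 0.4, 0.1]
gripper_width: 58.4
grasp_force: 65.1
```

```bash
python3 -c "
from h import *
st([555.5,261.2,169])"
```

```text
t 23.45 pos [555.8 261.7 161.4] yaw_y -134.8 F [5.3 0.4 0.1] T [ 0.39 -1.63  0.01] w 58.4 g 65.1 j [ 0.7   0.42 -0.12  0.   -1.03  0.08]
slide [ 0.2  0.5 -7.6]
```

The push of 5 N along +x means the lid leans on the neck. I'll shift about 1 mm in +x while pressing down.

>>> {"name": "step_arm", "arguments": {"motion": [{"dr":[0,0,0],"slide":[0.7,-0.7,0],"jaw":50},{"dr":[0,0,0],"slide":[0.7,-0.7,1],"jaw":50},{"dr":[0,0,0],"slide":[0.7,-0.7,2],"jaw":50},{"dr":[0,0,0],"slide":[0.7,-0.7,3],"jaw":50},{"dr":[0,0,0],"slide":[0.7,-0.7,4],"jaw":50},{"dr":[0,0,0],"slide":[0.7,-0.7,5],"jaw":50},{"dr":[0,0,0],"slide":[0.7,-0.7,6],"jaw":50},{"dr":[0,0,0],"slide":[0.7,-0.7,6],"jaw":50}]}}

```text
clock: 24.45
position: [556.2, 261.5, 156.0]
ee_rot: [0.924, -0.381, 0.0, 0.0]
contact_force: [0.3, 0.0, 5.8]
gripper_width: 58.5
grasp_force: 65.4
```

```bash
python3 -c "
from h import *
st([555.5,261.2,154.3])"
```

```text
t 24.45 pos [556.2 261.5 156. ] yaw_y -134.8 F [0.3 0.  5.8] T [ 0.33 -0.22 -0.02] w 58.5 g 65.4 j [ 0.7   0.43 -0.12  0.   -1.02  0.09]
slide [-0.3  0.7  1.7]
```

>>> {"name": "step_arm", "arguments": {"motion": [{"dr":[0,0,0],"slide":[0,0,0.5],"jaw":50},{"dr":[0,0,0],"slide":[0,0,1],"jaw":50},{"dr":[0,0,0],"slide":[0,0,1.5],"jaw":50},{"dr":[0,0,0],"slide":[0,0,2],"jaw":50},{"dr":[0,0,0],"slide":[0,0,2.5],"jaw":50},{"dr":[0,0,0],"slide":[0,0,2.5],"jaw":50},{"dr":[0,0,0],"slide":[0,0,2.5],"jaw":50},{"dr":[0,0,0],"slide":[0,0,2.5],"jaw":50}]}}

```text
clock: 25.45
position: [556.2, 261.4, 155.1]
ee_rot: [0.925, -0.381, 0.0, -0.0]
contact_force: [-2.6, 0.4, 12.7]
gripper_width: 58.3
grasp_force: 66.1
```

```bash
python3 -c "
from h import *
st([555.5,261.2,154.3])"
```

```text
t 25.45 pos [556.2 261.4 155.1] yaw_y -134.8 F [-2.6  0.4 12.7] T [ 0.15  0.61 -0.12] w 58.3 g 66.1 j [ 0.7   0.43 -0.13  0.   -1.02  0.09]
slide [-0.3  0.7  0.8]
```

>>> {"name": "step_arm", "arguments": {"motion": [{"dr":[0,0,0],"slide":[0,0,0.5],"jaw":50},{"dr":[0,0,0],"slide":[0,0,1],"jaw":50},{"dr":[0,0,0],"slide":[0,0,1],"jaw":50},{"dr":[0,0,0],"slide":[0,0,1],"jaw":50},{"dr":[0,0,0],"slide":[0,0,1],"jaw":50},{"dr":[0,0,0],"slide":[0,0,1],"jaw":50},{"dr":[0,0,0],"slide":[0,0,1],"jaw":50},{"dr":[0,0,0],"slide":[0,0,1],"jaw":50}]}}

```text
clock: 26.45
position: [556.2, 261.4, 155.1]
ee_rot: [0.925, -0.381, 0.001, -0.0]
contact_force: [-3.5, 0.2, 16.0]
gripper_width: 58.7
grasp_force: 66.6
```

```bash
python3 - <<'E'
from h import *
st([555.5,261.2,154.3])
a=optics.get_image("scene")[260:410,360:500]
cv2.imwrite("pics/l3.png",cv2.resize(a,None,fx=4,fy=4,interpolation=2))
E
```

```text
t 26.45 pos [556.2 261.4 155.1] yaw_y -134.8 F [-3.5  0.2 16. ] T [ 0.02  1.09 -0.07] w 58.7 g 66.6 j [ 0.7   0.43 -0.13  0.   -1.02  0.09]
slide [-0.3  0.7  0.8]
```

View pics/l3.png

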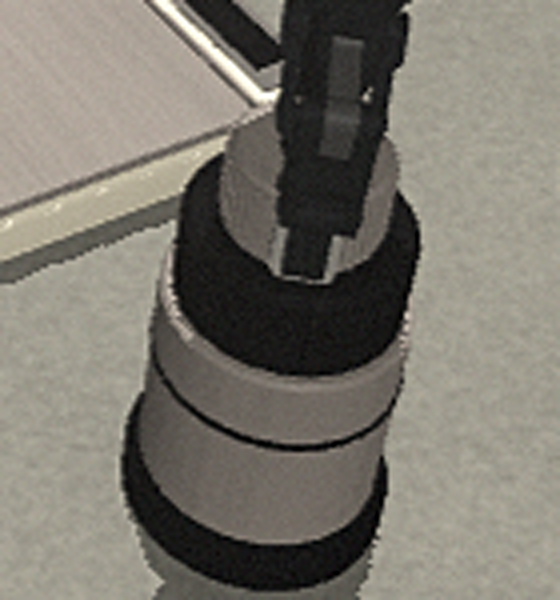

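The skirt sits flush and level on the shoulder, at crop (290,370). TCP z did not change as the push rose from 13 to 16 N, so this is a hard stop with the lid fully home. I'm handing in.

```bash
python3 -c "
from bench import arm
print(arm.job_done())"
```

```text
the job is handed in; nothing more can be done
None
```

I handed the job in at about 26.5 s: both nutmegs are in the bowl, and the lid is keyed over the pins and held fully home with about 16 N; the bystanders were never approached, and the hand-in gave no verdict.

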